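# Lift the hot lid off the casting pot

## Robot

A 7-joint arm with a two-finger parallel gripper is mounted at the origin on the work surface. World frame = base frame: x ahead of the robot, y to its left, z up, the work surface at z = 0. Lengths are in mm, angles in rad, forces in N, time in s.
With the tool pointing down it reaches from about 425 to 925 mm from the base axis. Payload 6.8 kg.
Tool frame: the origin (TCP) lies on the centre line of the jaws, within the pads' length; the fingertips stand 11 mm ahead of it and the grasp point (between the pads) lies 8 mm behind it (manip.tcp_to_tips is the distance from the TCP to the fingertips, in mm); z points along the fingers, y is the line along which they close (so a half turn about z gives the same grasp; the last joint's range is limited). The gripper opens to 88 mm and grips with 3 to 60 N. Pads are 20 mm wide; open, the fingers measure 115 mm over their backs; the gripper's body (75 mm by 178 mm) begins 61 mm behind the grasp point.
Start: joints at [1.122, 0.477, 0.022, 1.555, -0.011, 1.109, -0.083], TCP at [225.622, -636.193, 233.664] pointing down, gripper open.
Joint ranges: [-2.96, 2.96], [-0.34, 2.1], [-1.41, 1.46], [0.24, 2.44], [-1.37, 4.51], [0.17, 1.92], [-2.96, 2.96]. Speed limits (rad/s): [2.39, 2.39, 3.14, 3.14, 3.14, 3.14, 3.14].

## Interface

Orientations are given as a unit quaternion [x, y, z, w].
In Python, from workcell import manip gives the robot as it stands.
- The arm moves only by the tool jog_arm, never from a script. Its arguments are lists of equal length, an entry for each row: "offset": the shift along the tool's x, y, z in cm, a list of three; "rotation": the turn, a rotation vector about the tool's x, y, z in rad, a list of three; "hand": the finger opening in cm, from 0 to 8.78. A call has 1 to 8 rows; each row is the pose to reach, as a shift and turn from the pose commanded when the call began, along the tool's axes at that moment; what a row does not reach only later rows make up. A row lasts 1/8 s, in which the tool goes at most 62.5 mm and 10.7 degrees, less where a joint would pass 70% of its speed; a pose out of reach is approached as far as the arm can. A call with a gripper value outside its range is refused whole. The fingers move at their own pace and stop on an object; "newtons" is the grip in N (left out, the last holds). Time passes only in rows, so rows that repeat a pose let the fingers close. It gives the time, the measured TCP pose, the force, the opening and the grip force at its end, in the units of the state.
- manip.state(): the state, without advancing time (a new reading comes with each control period).
- manip.capture(name): name is "side" or "top" or "wrist"; returns the picture (420x560x3 uint8, blue, green, red); there is no depth.
- manip.camera_model(name): a dict with "camera_matrix" (3x3 intrinsics, pixels), "distortion" ([k1, k2, p1, p2, k3] as OpenCV has them; the pictures are not rectified), "R" (3x3) and "t" (3): a world point X has camera coordinates R X + t. Camera axes: x right, y down, z forward; pixel columns grow to the right and rows downward; lengths in mm; the calibration is good to about 2 mm. A picture is of the moment at which its call begins: read the wrist's pose just before it. camera_model takes no time and is no camera call; for the wrist camera it gives the pose at the moment of the call.
- manip.hand_in(): hands the job in; it is judged then, once.
Trained networks look in the newest picture that a camera, given by its name, has taken for a name from the list of things; names that differ only in an ending like _2 or _b are one class to them, and where a whole thing is asked for, a point or a joint stands for the part that bears it (a point fixed in the world has none). Each returns a list of dicts, best first, with "p" (0 to 1); they miss things now and then, are a little off and sometimes report something else, mostly with a low value. They report only what shows in the picture. A call takes as long as a camera call. They do not tell look-alikes from the thing itself.
- manip.search_frame(camera, target): "point" ([row, column] in pixels, amid what is visible of it).
- manip.trace(camera, target): "region" (420x560 bool, what is visible of it) and "point" ([row, column] in pixels, amid what is visible of it).
The state is a dict: "clock": time; "qpos": joint angles; "qd": joint speeds; "joint_torque": joint torques, N m; "tcp_pos": TCP position; "orientation": TCP orientation; "wrist_force": force on the tool from outside, world axes, zero at the start; "wrist_torque": the same for the moment, N m; "width": finger opening in mm; "finger_force": force on a finger pad.
Only numpy, scipy, OpenCV 4.12 (cv2) and the standard library are available. Lean on these libraries where they do the work, as an engineer would, in place of code of your own. Each camera call takes 0.05 s, during which the arm holds its last target. There are 200 camera calls.

## Task

At the miniature-casting demo the red-lidded melting pot is hot. Take the fork-ended lid lifter by its wooden grip, hook it under the loop of the red lid, lift the lid off level and set it down centred on the cork trivet without dropping it, then draw the lifter clear and stand it upright on its fork on the table. Do not touch the red lid with the gripper, and leave the blue lid where it is.

Things in the scene. Friction and masses are not known exactly. Their poses are not given: they have to be found in the camera images.
- red_lid: Hot red lid, 160 mm round, about 0.35 kg, loose on its pot. Origin: centre of its underside, z up. Boss 124 mm wide at z 0-8 mm sits in the pot's mouth (6 mm play); flange z 8-15, top z 18. Rigid steel loop on top: level strap along y over the centre, 14 mm wide in x, underside z 61, top z 66; uprights 4 mm thick at y +-42. The opening, 80 mm wide and 43 high, is entered along +x or -x alike.
- lifter: Steel lid lifter with wooden grip, 0.22 kg, standing on its fork. Origin: table level under the grip; z up, prongs point along x. Prongs: z 0-8 mm, 8 wide at y +-20, x -48 to 28, end stops (x 22-28) up to z 14. Spine at x -45 rises to an arm (14 wide, z 74-82) with the grip: 24 x 24 mm upright, z 82-137, at x = y = 0. Open in front; a strap carried at x 0 hangs under the grip.
- trivet: Cork trivet, flat disc 150 mm across, 10 mm thick, fixed to the table. Origin: centre of its underside, at table level. The red lid goes on it with its boss flat on the cork.
- blue_lid: Lid of the same shape and size in blue, on a like pot that is cold. Origin and axes as the red lid's. Both pots are fixed: rim 75 mm above the table, 148 mm across, on a square black heater base 170 mm wide. To be left alone.
Not all that is in view belongs to the job. What is shaped like the red_lid but green or yellow is not meant.

How it is judged:
By the outcome, as a careful person would: the job done as asked, in the order asked, and still so for the second after the job is handed in, with the robot touching nothing.
It also fails if it takes over 59 s, if anything falls off the work surface, if the arm or the gripper's body presses on something with over 40 N, if the wrist force passes 120 N, or if a joint passes its speed limit or range.

## Working session

There is one attempt and no reset: what is moved stays moved. The work goes in short steps, Python scripts to look and compute and a tool call to move; the robot and the scene stay as the last step left them, time stands still between calls to the robot, and variables do not carry over. Pictures are saved under pics/ and viewed, at most 10 in all, crops included, and the job is handed in when it is done.

Besides the shell and the picture viewer there is one more tool, called after "Request:" in YAML: its name, and indented under it one key for each argument. jog_arm: Moves the arm, as the interface text tells. Its arguments: {"type":"object","properties":{"offset":{"type":"array","items":{"type":"array","items":{"type":"number"}}},"rotation":{"type":"array","items":{"type":"array","items":{"type":"number"}}},"hand":{"type":"array","items":{"type":"number"}},"newtons":{"type":"number"}},"required":["offset","rotation","hand"]}

```bash
mkdir -p pics; python3 - <<'E'
from workcell import manip
import cv2, numpy as np
for n in ("top","side"):
    im=manip.capture(n); cv2.imwrite(f"pics/{n}0.png",im)
    m=manip.camera_model(n); print(n,np.array(m["camera_matrix"]).round(1).tolist(),np.round(m["R"],3).tolist(),np.round(m["t"],1).tolist(),m["distortion"])
    for t in ("red_lid","lifter","trivet","blue_lid"):
        print(t,[(np.round(d["point"]).tolist(),round(d["p"],2)) for d in manip.search_frame(n,t)])
s=manip.state();print(s)
E
```

```text
top [[423.3, 0.0, 281.1], [0.0, 423.3, 212.1], [0.0, 0.0, 1.0]] [[-0.054, -0.999, 0.003], [-0.975, 0.052, -0.214], [0.214, -0.015, -0.977]] [-62.3, 495.3, 1018.2] [-0.09618324  0.          0.          0.          0.        ]
red_lid [([282.0, 358.0], 0.95), ([276.0, 430.0], 0.68), ([198.0, 363.0], 0.67)]
lifter [([243.0, 256.0], 0.69)]
trivet [([173.0, 260.0], 0.91)]
blue_lid [([223.0, 127.0], 0.79)]
side [[536.6, 0.0, 274.5], [0.0, 536.6, 207.0], [0.0, 0.0, 1.0]] [[-0.998, -0.055, 0.011], [-0.049, 0.761, -0.647], [0.027, -0.646, -0.763]] [459.4, 135.4, 1299.3] [-0.02579617  0.          0.          0.          0.        ]
red_lid [([174.0, 339.0], 0.71), ([128.0, 333.0], 0.65), ([146.0, 263.0], 0.62)]
lifter [([230.0, 291.0], 0.61)]
trivet [([240.0, 214.0], 0.96)]
blue_lid [([351.0, 256.0], 0.61)]
{'clock': 0.5, 'qpos': array([ 1.12187011,  0.47704457,  0.02236835,  1.55544766, -0.01150704,
        1.10927677, -0.08310482]), 'qd': array([-1.90048613e-03, -5.57515668e-05,  1.84875974e-03,  4.78873164e-04,
        1.42897425e-04, -1.37707246e-03,  1.50178001e-03]), 'joint_torque': array([-1.60162726e-03, -5.82226145e+01,  1.53131660e+00, -2.72693986e+01,
       -5.43444639e-02,  1.09550304e-02,  9.12415589e-05]), 'tcp_pos': array([ 225.65262867, -636.15976416,  233.61321373]), 'orientation': array([ 9.85514914e-01,  1.69588779e-01,  9.92646668e-06, -2.74032791e-05]), 'wrist_force': array([-0.18667085, -0.01604207,  0.08239609]), 'wrist_torque': array([-0.06860966, -0.03171818, -0.00677599]), 'finger_force': 0.0, 'width': 88.11685169382733}
```

View pics/top0.png

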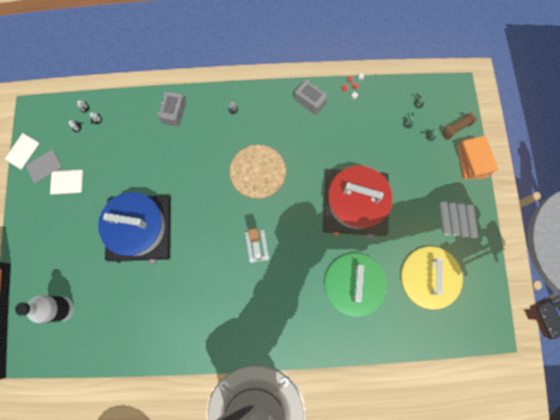

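View pics/side0.png

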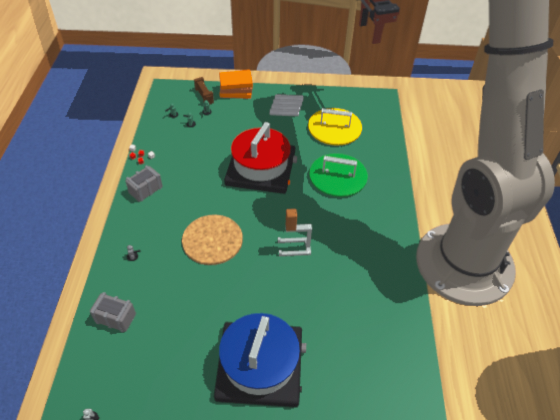

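The top view shows the red-lidded pot at about (198,363), with its strap near (190,364). The lifter is at (243,256), with its prongs pointing down the image, and the trivet is at (172,258). The side view shows the lifter's spine at (238,310), robot side, and prongs pointing to +x. The green and yellow lids lie on the table as decoys.

```bash
cat > h.py <<'E'
from workcell import manip
import cv2, numpy as np
def unproj(m,uv,z):
    uv=np.asarray(uv,float).reshape(-1,1,2)
    K=np.array(m["camera_matrix"]);R=np.array(m["R"]);t=np.array(m["t"])
    n=cv2.undistortPoints(uv,K,np.array(m["distortion"]))[:,0]
    d=np.c_[n,np.ones(len(n))]@R; c=-R.T@t
    return c+d*((z-c[2])/d[:,2])[:,None]
def proj(m,X):
    R=np.array(m["R"]);return cv2.projectPoints(np.asarray(X,float).reshape(-1,1,3),cv2.Rodrigues(R)[0],np.array(m["t"],float),np.array(m["camera_matrix"]),np.array(m["distortion"]))[0][:,0]
def rect(P):
    r=cv2.minAreaRect(P[:,:2].astype(np.float32)); return np.round(r[0],1),np.round(r[1],1),round(r[2],1)
def px(mask):
    ys,xs=np.nonzero(mask); return np.c_[xs,ys]
E
python3 - <<'E'
from h import *
for n in ("top","side"):
    im=manip.capture(n); m=manip.camera_model(n)
    hsv=cv2.cvtColor(im,cv2.COLOR_BGR2HSV)
    tr=manip.trace(n,"trivet")[0]["region"]; print(n,"trivet",rect(unproj(m,px(tr),10)))
    L=manip.trace(n,"red_lid")
    for d in L:
        r=d["region"]; c=im[r].mean(0)
        b=cv2.boundingRect(px(r).astype(np.int32)); print("lid",d["p"],c.round(),b)
        if c[2]>1.6*c[1]:
            k=np.zeros(r.shape,bool);k[b[1]:b[1]+b[3],b[0]:b[0]+b[2]]=1
            st=k&(hsv[...,1]<70)&(hsv[...,2]>150)
            print(" disc",rect(unproj(m,px(r),82)))
            print(" strap",st.sum(),rect(unproj(m,px(st),133)))
    for d in manip.trace(n,"lifter")[:1]:
        r=d["region"]; g=r&(hsv[...,1]>110)&(hsv[...,0]<25)
        w=r&(hsv[...,1]<80)
        print("lifter",d["p"],r.sum(),"grip",g.sum(),rect(unproj(m,px(g),110)),"steel",rect(unproj(m,px(w),8)))
        b=cv2.boundingRect(px(r).astype(np.int32)); 
        x,y=b[0]-12,b[1]-12; cv2.imwrite(f"pics/lf_{n}.png",cv2.resize(im[y:y+b[3]+24,x:x+b[2]+24],None,fx=6,fy=6)); print(x,y)
a=cv2.imread("pics/lf_top.png");b=cv2.imread("pics/lf_side.png");h=max(a.shape[0],b.shape[0])
f=lambda i:cv2.copyMakeBorder(i,0,h-i.shape[0],0,0,0)
cv2.imwrite("pics/lf.png",np.hstack([f(a),f(b)]));print(h,a.shape)
E
```

```text
top trivet (array([617.3, -31.9]), array([148.6, 149.9]), 86.9)
lid 0.9 [125. 186. 110.] (325, 253, 63, 64)
lid 0.8 [ 76.  84. 186.] (329, 166, 63, 62)
 disc (array([ 515.6, -287.5]), array([155.9, 157.3]), 87.2)
 strap 310 (array([ 522.8, -295.7]), array([81.6, 97.6]), 39.5)
lid 0.67 [124. 219. 236.] (401, 247, 62, 62)
lifter 0.84 492 grip 82 (array([428.4, -19.7]), array([25. , 18.6]), 8.4) steel (array([416.3, -21.7]), array([84.7, 48.5]), 7.1)
234 217
side trivet (array([616.9, -26.8]), array([149.7, 151.1]), 3.7)
lid 0.8 [ 79. 164.  37.] (309, 153, 59, 44)
lid 0.65 [ 27. 202. 219.] (307, 109, 55, 37)
lid 0.61 [ 31.  32. 177.] (231, 124, 59, 46)
 disc (array([ 513.5, -282.2]), array([157.9, 154.1]), 40.3)
 strap 126 (array([ 507.8, -280.9]), array([83.6, 30.1]), 70.9)
lifter 0.61 733 grip 223 (array([424.1, -19.5]), array([23.4, 62.8]), 2.4) steel (array([412.6, -64.3]), array([151.9,  81. ]), 88.4)
266 196
432 (342, 282, 3)
```

View pics/lf.png

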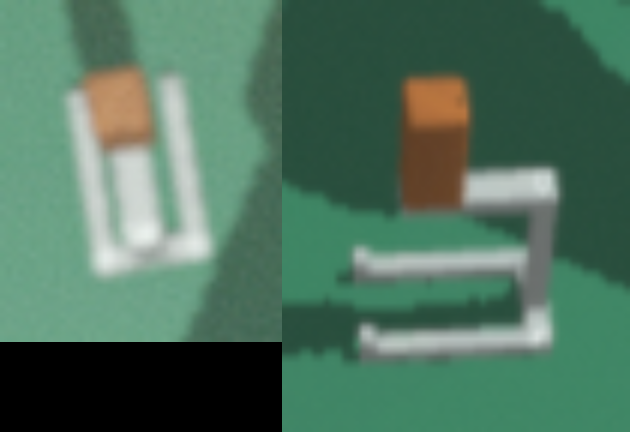

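The crop shows the wooden grip above the fork, with the spine on the robot side and a lifter yaw of about +7.5°. Estimates so far are lifter (426,-20), lid (514,-284) with yaw about -19°, and trivet (617,-29). Next I move to a spot where the wrist camera sees the lid and lifter more closely.

Request:
jog_arm:
  offset:
    - [33.8, -34.3, -10]
    - [33.8, -34.3, -10]
    - [33.8, -34.3, -10]
    - [33.8, -34.3, -10]
    - [33.8, -34.3, -10]
    - [33.8, -34.3, -10]
    - [33.8, -34.3, -10]
    - [33.8, -34.3, -10]
  rotation:
    - [0, 0, 0.21]
    - [0, 0, 0.21]
    - [0, 0, 0.21]
    - [0, 0, 0.21]
    - [0, 0, 0.21]
    - [0, 0, 0.21]
    - [0, 0, 0.21]
    - [0, 0, 0.21]
  hand: [8.7, 8.7, 8.7, 8.7, 8.7, 8.7, 8.7, 8.7]

```text
clock: 1.9
tcp_pos: [430.3, -197.7, 334.6]
orientation: [0.998, 0.066, 0.001, 0.0]
wrist_force: [0.4, -0.5, 0.1]
width: 86.9
finger_force: 0.0
```

```bash
cat >> h.py <<'E'
from scipy.spatial.transform import Rotation as Ro
def go(pos,yaw):
    s=manip.state();R=Ro.from_quat(s["orientation"])
    T=Ro.from_euler("z",yaw,degrees=True)*Ro.from_quat([1,0,0,0])
    o=R.inv().apply(np.array(pos)-s["tcp_pos"])/10; r=(R.inv()*T).as_rotvec()
    print("go",o.round(2).tolist(),r.round(3).tolist(),"dist",round(np.linalg.norm(o)*10))
def st():
    s=manip.state();print("t",round(s["clock"],2),s["tcp_pos"].round(1),"yaw",Ro.from_quat(s["orientation"]).apply([1,0,0]).round(3),Ro.from_quat(s["orientation"]).apply([0,0,1]).round(3),"F",s["wrist_force"].round(1),"w",round(s["width"],1),round(s["finger_force"],1),"q",s["qpos"].round(2))
E
python3 - <<'E'
from h import *
st(); m=manip.camera_model("wrist"); im=manip.capture("wrist"); cv2.imwrite("pics/w1.png",im)
print(np.array(m["camera_matrix"])[0],-np.array(m["R"]).T@m["t"])
print(proj(m,[[426,-20,110],[514,-284,133],[617,-29,10]]).round())
for t in ("red_lid","lifter"): print(t,[(np.round(d["point"]).tolist(),round(d["p"],2)) for d in manip.search_frame("wrist",t)])
E
```

```text
t 1.9 [ 430.3 -197.7  334.6] yaw [0.991 0.131 0.001] [ 0.001 -0.001 -1.   ] F [ 0.4 -0.5  0.1] w 86.9 0.0 q [ 0.51  0.06 -0.22  1.87  0.02  1.21 -1.16]
[309.57564145   0.         281.23695765] [ 507.97989357 -185.76011303  486.02374218]
[[137. 164.]
 [371. 120.]
 [176.  12.]]
red_lid [([114.0, 361.0], 0.93), ([251.0, 434.0], 0.88), ([243.0, 315.0], 0.6)]
lifter [([167.0, 150.0], 0.88)]
```

View pics/w1.png

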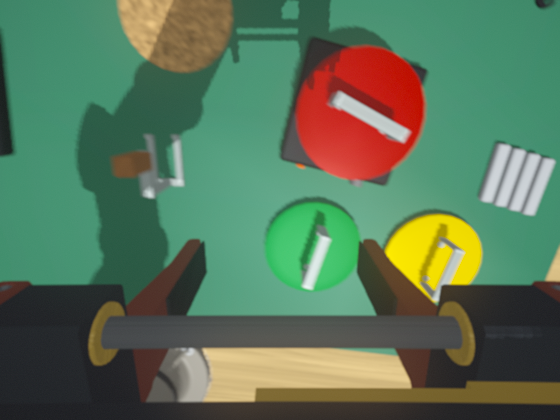

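The wrist view shows the red lid at (114,361), its strap running from (335,98) to (405,135). The lifter is at (167,150): grip at left (130,163), prongs pointing up the image. I'll fit both now.

```bash
python3 - <<'E'
from h import *
from scipy.optimize import least_squares
m=manip.camera_model("wrist"); im=manip.capture("wrist"); hsv=cv2.cvtColor(im,cv2.COLOR_BGR2HSV)
S=hsv[...,1];V=hsv[...,2]
k=np.zeros(S.shape,bool);k[75:155,318:420]=1
w=(k&(S<90)&(V>120)).astype(np.uint8)
n,l,s,c=cv2.connectedComponentsWithStats(w);i=1+s[1:,4].argmax();print(s[i])
P=px(l==i);print("strap",rect(unproj(m,P,133)))
red=((hsv[...,0]<8)|(hsv[...,0]>172))&(S>150)&(V>90);k=np.zeros(S.shape,bool);k[40:185,285:430]=1
print("disc82",rect(unproj(m,px(red&k),82)))
# template fit of strap+uprights silhouettes
def mask(Xs):
    o=np.zeros(S.shape,np.uint8)
    for X in Xs: cv2.fillConvexPoly(o,cv2.convexHull((proj(m,X)*16).round().astype(np.int32)),255,cv2.LINE_AA,4)
    return o
box=lambda x0,x1,y0,y1,z0,z1:np.array([[x,y,z] for x in(x0,x1) for y in(y0,y1) for z in(z0,z1)],float)
def fit(parts,z,target,p0,name):
    T=cv2.GaussianBlur(target.astype(np.float32)*255,(0,0),1.5)
    def f(p):
        R=Ro.from_euler("z",p[2],degrees=True)
        M=mask([R.apply(b)+[p[0],p[1],z] for b in parts]).astype(np.float32)
        return ((cv2.GaussianBlur(M,(0,0),1.5)-T)**2).sum()
    from scipy.optimize import minimize
    r=minimize(f,p0,method="Nelder-Mead",options=dict(initial_simplex=[p0]+[np.add(p0,d) for d in([6,0,0],[0,6,0],[0,0,6])]))
    print(name,r.x.round(1),"res",round(r.fun/(T**2).sum(),3))
fit([box(-7,7,-44,44,61,66),box(-7,7,-44,-40,18,61),box(-7,7,40,44,18,61)],67,l==i,[514,-284,-19],"lid")
k=np.zeros(S.shape,bool);k[125:205,100:192]=1
wood=k&(hsv[...,0]<20)&(S>100)
tr=manip.trace("wrist","lifter")[0]["region"]
full=[box(-48,28,16,24,0,8),box(-48,28,-24,-16,0,8),box(-48,-42,-24,24,0,8),box(-48,-42,-7,7,0,82),box(-48,12,-7,7,74,82),box(-12,12,-12,12,82,137)]
fit(full,0,tr,[426,-20,7.5],"lifter")
fit(full[5:],0,wood,[426,-20,7.5],"grip")
R=Ro.from_euler("z",0)
go([426,-20,200],7.5)
E
```

```text
[ 332   94   80   52 1287]
strap (array([ 515., -285.]), array([94.9, 18.7]), 70.2)
disc82 (array([ 516., -287.]), array([159.1, 158.2]), 79.4)
lid [ 515.2 -289.   -19.9] res 0.019
lifter [425.2 -19.2   7.6] res 0.029
grip [425.8 -19.5  22.8] res 0.118
go [2.04, -17.95, 13.35] [0.0, 0.0, -0.0] dist 225
```

Request:
jog_arm:
  offset:
    - [2.0, -18.0, 10]
    - [2.0, -18.0, 13]
    - [2.0, -18.0, 13.3]
    - [2.0, -18.0, 13.3]
    - [2.0, -18.0, 18]
    - [2.0, -18.0, 23.3]
    - [2.0, -18.0, 23.3]
    - [2.0, -18.0, 23.3]
  rotation:
    - [0, 0, 0]
    - [0, 0, 0]
    - [0, 0, 0]
    - [0, 0, 0]
    - [0, 0, 0]
    - [0, 0, 0]
    - [0, 0, 0]
    - [0, 0, 0]
  hand: [7, 6, 6, 6, 6, 6, 6, 6]

```text
clock: 3.15
tcp_pos: [426.7, -19.7, 101.8]
orientation: [0.998, 0.064, 0.0, 0.0]
wrist_force: [0.5, -0.2, 1.0]
width: 59.7
finger_force: 0.0
```

```bash
python3 - <<'E'
from h import *
st(); go([425.3,-19.3,101],7.6)
E
```

```text
t 3.15 [426.7 -19.7 101.8] yaw [0.992 0.129 0.001] [ 0.001 -0.    -1.   ] F [ 0.5 -0.2  1. ] w 59.7 0.0 q [ 0.24  0.3  -0.39  2.22  0.18  0.65 -1.72]
go [-0.13, -0.06, 0.08] [0.0, -0.001, -0.004] dist 2
```

Request:
jog_arm:
  offset:
    - [-0.1, 0, 0]
    - [-0.1, 0, 0]
    - [-0.1, 0, 0]
    - [-0.1, 0, 0]
    - [-0.1, 0, 0]
    - [-0.1, 0, 0]
    - [-0.1, 0, 0]
    - [-0.1, 0, 0]
  rotation:
    - [0, 0, 0]
    - [0, 0, 0]
    - [0, 0, 0]
    - [0, 0, 0]
    - [0, 0, 0]
    - [0, 0, 0]
    - [0, 0, 0]
    - [0, 0, 0]
  hand: [5, 4, 3, 2.2, 2.0, 2.0, 2.0, 2.0]
  newtons: 55

```text
clock: 4.15
tcp_pos: [425.1, -19.1, 100.9]
orientation: [0.998, 0.065, 0.0, 0.0]
wrist_force: [-1.7, -0.8, 6.2]
width: 24.0
finger_force: 55.0
```

```bash
python3 - <<'E'
from h import *
st(); 
a=np.radians(-19.9);c=np.array([515.2,-288.5]);u=np.array([np.cos(a),np.sin(a)])
s=manip.state()["tcp_pos"]
go([s[0],s[1],260],7.6)
p=c-75*u; print(p,np.linalg.norm(p)); go([*p,260],-19.9)
E
```

```text
t 4.15 [425.1 -19.1 100.9] yaw [0.991 0.13  0.   ] [ 0. -0. -1.] F [-1.7 -0.8  6.2] w 24.0 55.0 q [ 0.24  0.3  -0.39  2.23  0.18  0.65 -1.72]
go [0.0, 0.0, -15.91] [0.0, -0.0, -0.002] dist 159
[ 444.67839047 -262.97153373] 516.6167810951994
go [-1.23, 24.44, -15.9] [0.0, -0.0, 0.478] dist 292
```

Request:
jog_arm:
  offset:
    - [0, 0, -3]
    - [0, 0, -8]
    - [0, 0, -13]
    - [0, 0, -16]
    - [-0.4, 6, -16]
    - [-0.8, 12, -16]
    - [-1.2, 18, -16]
    - [-1.2, 24.4, -16]
  rotation:
    - [0, 0, 0]
    - [0, 0, 0]
    - [0, 0, 0]
    - [0, 0, 0]
    - [0, 0, 0.12]
    - [0, 0, 0.24]
    - [0, 0, 0.36]
    - [0, 0, 0.478]
  hand: [2.0, 2.0, 2.0, 2.0, 2.0, 2.0, 2.0, 2.0]

```text
clock: 5.15
tcp_pos: [444.1, -262.5, 260.1]
orientation: [0.985, -0.174, -0.0, -0.0]
wrist_force: [2.5, 0.3, -2.0]
width: 23.6
finger_force: 55.0
```

```bash
python3 - <<'E'
from h import *
st(); im=manip.capture("wrist"); m=manip.camera_model("wrist"); cv2.imwrite("pics/w2.png",im)
s=manip.state()
a=np.radians(-19.9);c=np.array([515.2,-288.5]);u=np.array([np.cos(a),np.sin(a)])
R=Ro.from_euler("z",-19.9,degrees=True)
print("lid strap ends pred",proj(m,R.apply([[7,-44,66],[-7,-44,66],[7,44,66],[-7,44,66]])+[515.2,-288.5,67]).round())
T=Ro.from_quat(s["orientation"])
o=s["tcp_pos"]-[0,0,101]
print("prong tips pred",proj(m,R.apply([[28,-24,8],[28,-16,8],[28,24,8],[28,16,8]])+o).round())
print("grip top pred",proj(m,R.apply([[12,-12,137],[12,12,137]])+o).round())
go([*(c-75*u),210],-19.9)
E
```

```text
t 5.15 [ 444.1 -262.5  260.1] yaw [ 0.939 -0.343 -0.001] [-0.001  0.    -1.   ] F [ 2.5  0.3 -2. ] w 23.6 55.0 q [ 0.56  0.2  -0.17  1.89  0.04  1.06 -1.55]
lid strap ends pred [[321. 110.]
 [321. 127.]
 [218. 112.]
 [220. 129.]]
prong tips pred [[311. 178.]
 [301. 178.]
 [252. 179.]
 [261. 179.]]
grip top pred [[313. 277.]
 [255. 278.]]
go [-0.23, -0.91, 5.0] [0.005, -0.002, -0.017] dist 51
```

View pics/w2.png

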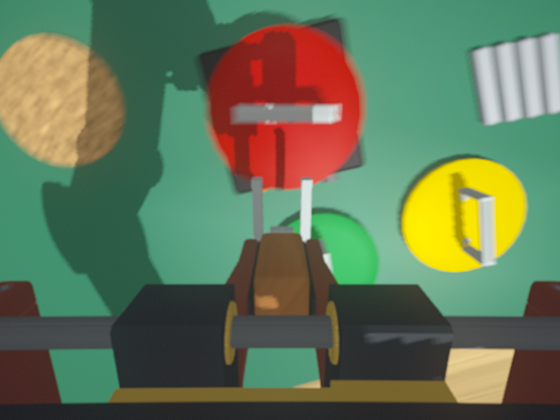

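The wrist view shows the lifter held straight: prong tips at (257,180) and (306,180), in front of the strap centred at (286,113). The arm was still settling in this picture. I'll descend, settle and check again.

Request:
jog_arm:
  offset:
    - [0, 0, 0]
    - [0, 0, 2]
    - [0, 0, 4]
    - [0, 0, 5.7]
    - [0, 0, 5.7]
    - [0, 0, 5.7]
  rotation:
    - [0, 0, 0]
    - [0, 0, 0]
    - [0, 0, 0]
    - [0, 0, 0]
    - [0, 0, 0]
    - [0, 0, 0]
  hand: [2.0, 2.0, 2.0, 2.0, 2.0, 2.0]

```text
clock: 5.95
tcp_pos: [445.0, -260.8, 204.2]
orientation: [0.985, -0.172, 0.0, 0.0]
wrist_force: [0.4, -0.4, -2.5]
width: 23.7
finger_force: 55.0
```

```bash
python3 - <<'E'
from h import *
st(); m=manip.camera_model("wrist"); im=manip.capture("wrist"); hsv=cv2.cvtColor(im,cv2.COLOR_BGR2HSV); S=hsv[...,1];V=hsv[...,2]
s=manip.state(); R=Ro.from_euler("z",-19.9,degrees=True)
P=proj(m,R.apply([[7,-44,66],[-7,-44,66],[7,44,66],[-7,44,66]])+[515.2,-288.5,67]);print("pred",P.round())
print("pred prong",proj(m,R.apply([[28,-24,14],[28,24,14]])+s["tcp_pos"]-[0,0,101]).round())
x0,y0=P.min(0).astype(int)-15;x1,y1=P.max(0).astype(int)+15
k=np.zeros(S.shape,bool);k[y0:y1,x0:x1]=1
w=(k&(S<90)&(V>110)).astype(np.uint8)
n,l,q,c=cv2.connectedComponentsWithStats(w);i=1+q[1:,4].argmax();print(q[i]);print("strap",rect(unproj(m,px(l==i),133)))
cv2.imwrite("pics/w3.png",im)
c=np.array([515.2,-288.5]);a=np.radians(-19.9);u=np.array([np.cos(a),np.sin(a)])
go([*(c),203],-19.9)
E
```

```text
t 5.95 [ 445.  -260.8  204.2] yaw [ 0.941 -0.34   0.001] [ 0.001 -0.    -1.   ] F [ 0.4 -0.4 -2.5] w 23.7 55.0 q [ 0.55  0.26 -0.17  1.95  0.05  0.93 -1.56]
pred [[351. 106.]
 [349. 127.]
 [222. 106.]
 [223. 127.]]
pred prong [[314. 180.]
 [252. 180.]]
[ 220  106  130   23 2789]
strap (array([ 515.6, -287.2]), array([88.9, 14.6]), 70.1)
go [7.52, 0.21, 0.15] [0.0, -0.001, 0.001] dist 75
```

View pics/w3.png

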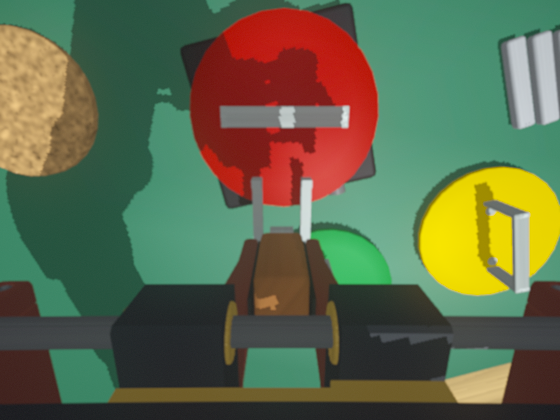

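The strap is fitted at (515.6,-287.2), yaw -19.9°, and the prongs line up with it at columns 257 and 306. Insert.

Request:
jog_arm:
  offset:
    - [1.5, 0.1, 0.1]
    - [3, 0.1, 0.1]
    - [4.5, 0.1, 0.1]
    - [6, 0.1, 0.1]
    - [7.5, 0.1, 0.1]
    - [7.5, 0.1, 0.1]
    - [7.5, 0.1, 0.1]
  rotation:
    - [0, 0, 0]
    - [0, 0, 0]
    - [0, 0, 0]
    - [0, 0, 0]
    - [0, 0, 0]
    - [0, 0, 0]
    - [0, 0, 0]
  hand: [2.0, 2.0, 2.0, 2.0, 2.0, 2.0, 2.0]
  newtons: 60

```text
clock: 6.88
tcp_pos: [514.4, -287.3, 202.4]
orientation: [0.985, -0.173, -0.0, -0.0]
wrist_force: [0.1, 0.8, -2.9]
width: 23.9
finger_force: 60.0
```

```bash
python3 - <<'E'
from h import *
st(); go([515.6,-287.2,203],-19.9)
E
```

```text
t 6.88 [ 514.4 -287.3  202.4] yaw [ 0.94  -0.34  -0.001] [-0.001  0.    -1.   ] F [ 0.1  0.8 -2.9] w 23.9 60.0 q [ 0.53  0.38 -0.16  1.79  0.07  0.98 -1.58]
go [0.11, -0.05, -0.06] [0.0, 0.001, 0.0] dist 1
```

Request:
jog_arm:
  offset:
    - [0.1, 0, -0.8]
    - [0.1, 0, -1.4]
    - [0.1, 0, -1.7]
    - [0.1, 0, -2.0]
    - [0.1, 0, -2.3]
    - [0.1, 0, -2.6]
    - [0.1, 0, -3.0]
    - [0.1, 0, -3.0]
  rotation:
    - [0, 0, 0]
    - [0, 0, 0]
    - [0, 0, 0]
    - [0, 0, 0]
    - [0, 0, 0]
    - [0, 0, 0]
    - [0, 0, 0]
    - [0, 0, 0]
  hand: [2.0, 2.0, 2.0, 2.0, 2.0, 2.0, 2.0, 2.0]

```text
clock: 7.88
tcp_pos: [516.0, -287.9, 233.0]
orientation: [0.985, -0.173, 0.0, 0.0]
wrist_force: [0.5, -0.5, -5.9]
width: 23.6
finger_force: 60.0
```

```bash
python3 - <<'E'
from h import *
st(); cv2.imwrite("pics/w4.png",manip.capture("wrist"));cv2.imwrite("pics/s4.png",manip.capture("side")[70:250,150:390]);print(manip.state()["wrist_torque"])
a=cv2.imread("pics/w4.png");b=cv2.resize(cv2.imread("pics/s4.png"),(560,420))
cv2.imwrite("pics/c4.png",cv2.resize(np.hstack([a[:300],b[:300]]),(800,214)))
E
```

```text
t 7.88 [ 516.  -287.9  233. ] yaw [ 0.94  -0.34   0.001] [ 0.001 -0.    -1.   ] F [ 0.5 -0.5 -5.9] w 23.6 60.0 q [ 0.53  0.35 -0.16  1.76  0.06  1.04 -1.57]
[ 0.09105041 -0.03727529 -0.01258257]
```

View pics/c4.png

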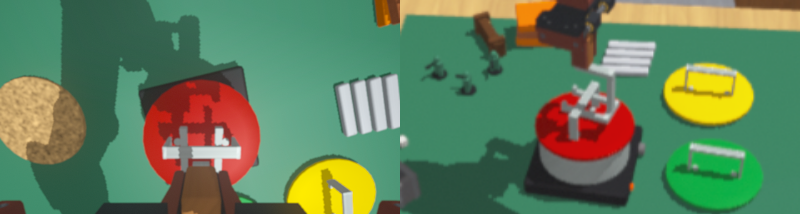

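The lid hangs on the fork, clear of its pot. The force of 5.9 N matches lid plus lifter, and the lid looks level. I'll refine the trivet position from this same view.

```bash
python3 - <<'E'
from h import *
m=manip.camera_model("wrist"); manip.capture("wrist"); d=manip.trace("wrist","trivet")[0]
print(d["p"],px(d["region"]).min(0),px(d["region"]).max(0),rect(unproj(m,px(d["region"]),10)),unproj(m,px(d["region"]),10).mean(0))
m=manip.camera_model("top");manip.capture("top"); d=manip.trace("top","trivet")[0];P=unproj(m,px(d["region"]),10);print(d["p"],rect(P),P.mean(0))
st();go([617.4,-30.5,300],-19.9)
E
```

```text
0.85 [  0 107] [119 230] (array([613.4, -38.2]), array([138.8, 149.8]), 55.4) [619.29426064 -36.31506366  10.        ]
0.69 (array([616. , -31.9]), array([148. , 145.7]), 41.6) [614.64694097 -32.35394478  10.        ]
t 8.18 [ 515.7 -287.8  232.5] yaw [ 0.94 -0.34 -0.  ] [-0.  0. -1.] F [-0.1 -0.9 -5.7] w 23.7 60.0 q [ 0.53  0.35 -0.16  1.76  0.06  1.04 -1.57]
go [0.81, -27.65, -6.75] [-0.0, 0.0, 0.0] dist 285
```

Request:
jog_arm:
  offset:
    - [0, 0, -2]
    - [0, 0, -4.5]
    - [0, -1, -6.7]
    - [0, -3, -6.7]
    - [0.2, -6, -6.7]
    - [0.4, -9, -6.7]
    - [0.4, -11, -6.7]
    - [0.4, -12, -6.7]
  rotation:
    - [0, 0, 0]
    - [0, 0, 0]
    - [0, 0, 0]
    - [0, 0, 0]
    - [0, 0, 0]
    - [0, 0, 0]
    - [0, 0, 0]
    - [0, 0, 0]
  hand: [2.0, 2.0, 2.0, 2.0, 2.0, 2.0, 2.0, 2.0]

```text
clock: 9.18
tcp_pos: [560.4, -174.5, 298.8]
orientation: [0.985, -0.172, -0.001, -0.0]
wrist_force: [-0.2, -0.4, -6.2]
width: 24.0
finger_force: 60.0
```

Request:
jog_arm:
  offset:
    - [0, 0, 0]
    - [0, 0, 0]
    - [0, 0, 0]
  rotation:
    - [0, 0, 0]
    - [0, 0, 0]
    - [0, 0, 0]
  hand: [2.0, 2.0, 2.0]

```text
clock: 9.55
tcp_pos: [560.0, -177.6, 299.6]
orientation: [0.985, -0.174, -0.0, 0.0]
wrist_force: [0.3, -0.1, -5.9]
width: 23.4
finger_force: 60.0
```

```bash
python3 - <<'E'
from h import *
from scipy.optimize import least_squares
m=manip.camera_model("wrist"); im=manip.capture("wrist"); d=manip.trace("wrist","trivet")[0];r=d["region"]
print(d["p"],px(r).min(0),px(r).max(0))
c=max(cv2.findContours(r.astype(np.uint8),0,1)[0],key=len)[:,0];c=c[(c[:,0]>2)&(c[:,1]>2)]
P=unproj(m,c,10)[:,:2]
f=least_squares(lambda p:np.hypot(*(P-p).T)-75,[617,-31],loss="soft_l1",f_scale=1.5);print("circ",f.x,np.abs(f.fun).mean())
# red lid disc + strap, at current height
hsv=cv2.cvtColor(im,cv2.COLOR_BGR2HSV);s=manip.state();z0=s["tcp_pos"][2]-221+67
red=((hsv[...,0]<8)|(hsv[...,0]>172))&(hsv[...,1]>150)&(hsv[...,2]>70)
red[250:]=0;n,l,q,_=cv2.connectedComponentsWithStats(red.astype(np.uint8));i=1+q[1:,4].argmax();print(q[i])
c=max(cv2.findContours((l==i).astype(np.uint8),0,1)[0],key=len)[:,0];c=c[(c[:,1]<200)]
P=unproj(m,c,z0+15)[:,:2]
f=least_squares(lambda p:np.hypot(*(P-p).T)-80,s["tcp_pos"][:2],loss="soft_l1",f_scale=1.5);print("lid-tcp",f.x-s["tcp_pos"][:2],np.abs(f.fun).mean())
cv2.imwrite("pics/w5.png",im)
st();go([617,-31.5,300],-19.9)
E
```

```text
0.75 [119 111] [216 216]
circ [618.52187276 -31.3377353 ] 5.587695571614371
[  201   112   162   138 13561]
lid-tcp [-2.99871343  1.40016236] 19.332066506671676
t 9.65 [ 560.1 -177.2  299.7] yaw [ 0.94  -0.342  0.   ] [ 0. -0. -1.] F [ 0.4  0.2 -5.8] w 24.0 60.0 q [ 0.38  0.29 -0.22  1.68  0.07  1.18 -1.78]
go [0.37, -15.63, -0.03] [0.0, -0.0, -0.001] dist 156
```

View pics/w5.png

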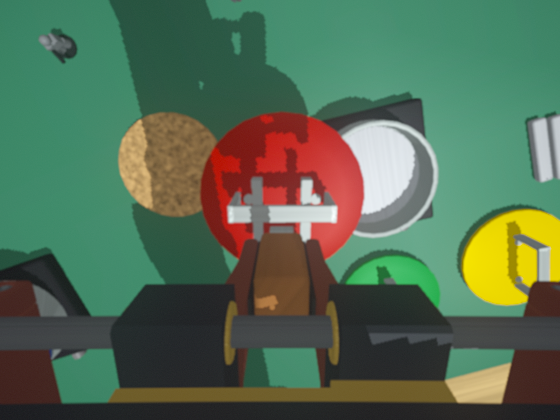

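The trivet sits at about (617.5,-31), seen at px (165,170), and the lid still hangs level on the fork at px (282,190). Move over it and lower.

Request:
jog_arm:
  offset:
    - [0, -1.5, 0]
    - [0.1, -4, 0]
    - [0.2, -7, 0]
    - [0.3, -10, 0]
    - [0.4, -13, 0]
    - [0.5, -14.8, 0]
    - [0.5, -15.6, 0]
    - [0.5, -15.6, 0]
  rotation:
    - [0, 0, 0]
    - [0, 0, 0]
    - [0, 0, 0]
    - [0, 0, 0]
    - [0, 0, 0]
    - [0, 0, 0]
    - [0, 0, 0]
    - [0, 0, 0]
  hand: [2.0, 2.0, 2.0, 2.0, 2.0, 2.0, 2.0, 2.0]

```text
clock: 10.65
tcp_pos: [618.1, -31.5, 299.5]
orientation: [0.985, -0.173, -0.0, 0.0]
wrist_force: [-0.5, -0.8, -6.9]
width: 23.3
finger_force: 60.0
```

Request:
jog_arm:
  offset:
    - [0, 0, 0]
    - [0, 0, 1.5]
    - [0, 0, 4]
    - [0, 0, 7]
    - [0, 0, 10]
    - [0, 0, 11.5]
    - [0, 0, 12]
    - [0, 0, 12]
  rotation:
    - [0, 0, 0]
    - [0, 0, 0]
    - [0, 0, 0]
    - [0, 0, 0]
    - [0, 0, 0]
    - [0, 0, 0]
    - [0, 0, 0]
    - [0, 0, 0]
  hand: [2.0, 2.0, 2.0, 2.0, 2.0, 2.0, 2.0, 2.0]

```text
clock: 11.65
tcp_pos: [618.6, -31.4, 180.1]
orientation: [0.985, -0.173, 0.0, -0.0]
wrist_force: [1.2, 0.2, -5.6]
width: 23.6
finger_force: 60.0
```

```bash
python3 - <<'E'
from h import *
from scipy.optimize import least_squares
st();go([618.3,-32,166],-19.9)
z0=manip.state()["tcp_pos"][2]-221+67
for n in ("wrist","side"):
    m=manip.camera_model(n); manip.capture(n)
    for d in manip.trace(n,"red_lid"):
        c=max(cv2.findContours(d["region"].astype(np.uint8),0,1)[0],key=len)
        P=unproj(m,cv2.convexHull(c)[:,0],z0+15)[:,:2]
        f=least_squares(lambda p:np.hypot(*(P-p).T)-80,P.mean(0),loss="soft_l1",f_scale=1.5);print(n,round(d["p"],2),f.x,np.abs(f.fun).mean())
E
```

```text
t 11.65 [618.6 -31.4 180.1] yaw [ 0.94  -0.34   0.001] [ 0.001 -0.    -1.   ] F [ 1.2  0.2 -5.6] w 23.6 60.0 q [ 0.15  0.45 -0.27  1.73  0.14  0.97 -2.09]
go [-0.01, 0.06, 1.41] [-0.0, -0.001, -0.0] dist 14
wrist 0.87 [ 334.56045754 -116.69842985] 12.574996405282658
wrist 0.72 [618.1109257 -31.0567341] 0.4967577580466782
wrist 0.41 [570.72304661  33.21723448] 15.381768135121645
side 0.81 [ 309.53012813 -431.9228287 ] 1.1721401570041747
side 0.73 [617.28326968 -29.36495308] 1.5969915462861803
```

Request:
jog_arm:
  offset:
    - [0, 0, 0.6]
    - [0, 0, 1.0]
    - [0, 0, 1.3]
    - [0, 0, 1.5]
    - [0, 0, 1.7]
    - [0, 0, 1.9]
    - [0, 0, 2.1]
    - [0, 0, 2.1]
  rotation:
    - [0, 0, 0]
    - [0, 0, 0]
    - [0, 0, 0]
    - [0, 0, 0]
    - [0, 0, 0]
    - [0, 0, 0]
    - [0, 0, 0]
    - [0, 0, 0]
  hand: [2.0, 2.0, 2.0, 2.0, 2.0, 2.0, 2.0, 2.0]

```text
clock: 12.85
tcp_pos: [618.2, -31.3, 158.7]
orientation: [0.985, -0.173, 0.0, -0.0]
wrist_force: [-0.6, 0.0, -2.3]
width: 23.5
finger_force: 60.0
```

The lid's weight is off the fork. Lower a little more and draw back.

Request:
jog_arm:
  offset:
    - [0, 0, 0.6]
    - [0, 0, 0.9]
    - [0, 0, 0.9]
    - [-1, 0, 0.9]
    - [-2.5, 0, 0.9]
    - [-4, 0, 0.9]
    - [-6, 0, 0.9]
    - [-8, 0, 0.9]
  rotation:
    - [0, 0, 0]
    - [0, 0, 0]
    - [0, 0, 0]
    - [0, 0, 0]
    - [0, 0, 0]
    - [0, 0, 0]
    - [0, 0, 0]
    - [0, 0, 0]
  hand: [2.0, 2.0, 2.0, 2.0, 2.0, 2.0, 2.0, 2.0]

```text
clock: 13.85
tcp_pos: [541.4, -3.6, 149.8]
orientation: [0.985, -0.173, 0.0, 0.0]
wrist_force: [0.5, 1.2, -1.5]
width: 23.7
finger_force: 60.0
```

Request:
jog_arm:
  offset:
    - [-2, 0, 0]
    - [-5, 0, 0]
    - [-8, 0, 0]
    - [-8, 0, 1]
    - [-8, 0, 2.5]
    - [-8, 0, 4]
    - [-8, 0, 4.4]
    - [-8, 0, 4.4]
  rotation:
    - [0, 0, 0]
    - [0, 0, 0]
    - [0, 0, 0]
    - [0, 0, 0]
    - [0, 0, 0]
    - [0, 0, 0]
    - [0, 0, 0]
    - [0, 0, 0]
  hand: [2.0, 2.0, 2.0, 2.0, 2.0, 2.0, 2.0, 2.0]

```text
clock: 14.85
tcp_pos: [467.7, 23.0, 105.1]
orientation: [0.985, -0.173, -0.001, 0.0]
wrist_force: [0.6, 0.4, -1.7]
width: 24.0
finger_force: 60.0
```

```bash
python3 - <<'E'
from h import *
st(); im=manip.capture("side");cv2.imwrite("pics/s6.png",cv2.resize(im[100:360,140:400],(700,700))[:600])
E
```

```text
t 14.85 [467.7  23.  105.1] yaw [ 0.94  -0.341 -0.001] [-0.001  0.    -1.   ] F [ 0.6  0.4 -1.7] w 24.0 60.0 q [ 0.08  0.34 -0.31  2.13  0.16  0.69 -2.25]
```

View pics/s6.png

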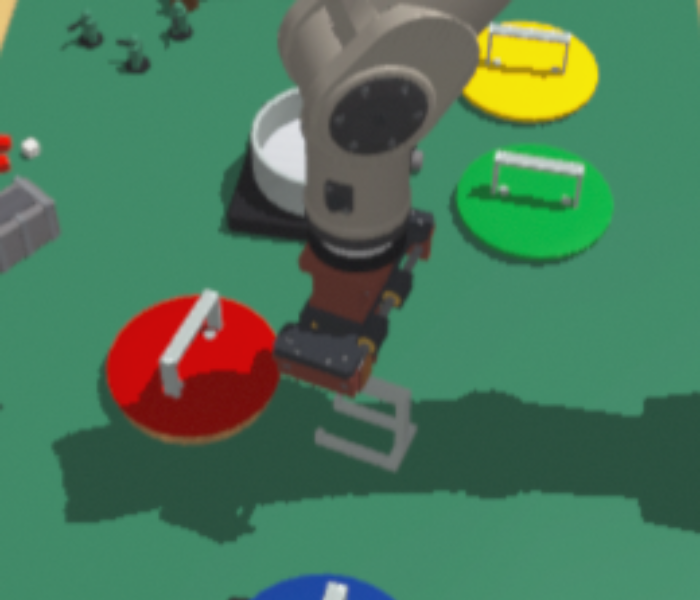

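The side view shows the red lid flat on the trivet at crop (192,368), with the lifter clear of it and just above the table. Lower it gently to contact.

Request:
jog_arm:
  offset:
    - [0, 0, 0.2]
    - [0, 0, 0.3]
    - [0, 0, 0.4]
    - [0, 0, 0.45]
    - [0, 0, 0.45]
    - [0, 0, 0.45]
  rotation:
    - [0, 0, 0]
    - [0, 0, 0]
    - [0, 0, 0]
    - [0, 0, 0]
    - [0, 0, 0]
    - [0, 0, 0]
  hand: [2.0, 2.0, 2.0, 2.0, 2.0, 2.0]

```text
clock: 15.65
tcp_pos: [467.7, 23.1, 101.2]
orientation: [0.985, -0.173, 0.0, -0.0]
wrist_force: [-0.2, 0.4, -1.6]
width: 23.7
finger_force: 60.0
```

Request:
jog_arm:
  offset:
    - [0, 0, 0.05]
    - [0, 0, 0.1]
    - [0, 0, 0.1]
  rotation:
    - [0, 0, 0]
    - [0, 0, 0]
    - [0, 0, 0]
  hand: [2.0, 2.0, 2.0]

```text
clock: 16.02
tcp_pos: [467.8, 23.1, 100.9]
orientation: [0.985, -0.173, 0.0, 0.0]
wrist_force: [-3.0, -0.6, 7.2]
width: 23.9
finger_force: 60.0
```

Contact. Release, opening slowly, then rise.

Request:
jog_arm:
  offset:
    - [0, 0, 0]
    - [0, 0, 0]
    - [0, 0, 0]
    - [0, 0, 0]
    - [0, 0, 0]
    - [0, 0, 0]
    - [0, 0, 0]
    - [0, 0, 0]
  rotation:
    - [0, 0, 0]
    - [0, 0, 0]
    - [0, 0, 0]
    - [0, 0, 0]
    - [0, 0, 0]
    - [0, 0, 0]
    - [0, 0, 0]
    - [0, 0, 0]
  hand: [2.4, 2.6, 2.9, 3.3, 3.8, 4.5, 5.2, 6]

```text
clock: 17.02
tcp_pos: [467.7, 23.1, 100.2]
orientation: [0.985, -0.173, 0.0, -0.0]
wrist_force: [-0.3, 0.4, 0.6]
width: 57.9
finger_force: 0.0
```

Request:
jog_arm:
  offset:
    - [0, 0, -0.5]
    - [0, 0, -2]
    - [0, 0, -5]
    - [0, 0, -10]
    - [0, 0, -15]
    - [0, 0, -20]
    - [0, 0, -20]
    - [0, 0, -20]
  rotation:
    - [0, 0, 0]
    - [0, 0, 0]
    - [0, 0, 0]
    - [0, 0, 0]
    - [0, 0, 0]
    - [0, 0, 0]
    - [0, 0, 0]
    - [0, 0, 0]
  hand: [6, 6, 6, 6, 6, 6, 6, 6]

```text
clock: 18.02
tcp_pos: [467.2, 23.0, 300.3]
orientation: [0.985, -0.173, 0.0, 0.0]
wrist_force: [-0.6, -1.0, -0.2]
width: 60.2
finger_force: 0.0
```

```bash
python3 - <<'E'
from h import *
st();cv2.imwrite("pics/w7.png",np.hstack([cv2.resize(manip.capture(n),(400,300)) for n in("wrist","side")]))
E
```

```text
t 18.02 [467.2  23.  300.3] yaw [ 0.94 -0.34  0.  ] [ 0. -0. -1.] F [-0.6 -1.  -0.2] w 60.2 0.0 q [ 0.14  0.09 -0.34  1.93  0.03  1.13 -2.13]
```

View pics/w7.png

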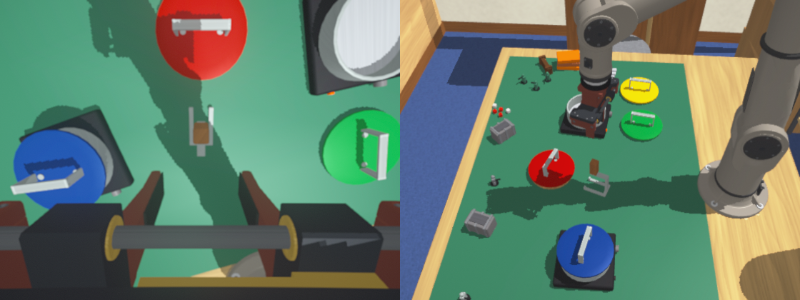

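The lifter stands upright on its fork at wrist px (200,130). The red lid is flat on the trivet, and the blue lid is still on its pot. Hand in.

```bash
python3 -c "
from workcell import manip
print(manip.hand_in())"
```

```text
the job is handed in; nothing more can be done
None
```

The job was handed in at about 18 s: the red lid is flat on the trivet, centred to about 2 mm by camera measurement, the lifter stands upright on its fork clear of it, and the blue lid was left alone.

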